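# Open the squeeze-lock lid of a coffee grinder

## Robot

A 6-joint arm with a two-finger parallel gripper is mounted at the origin on a cart in front of the work surface, level with it; the furniture and walls round the work are solid. World frame = base frame: x ahead of the robot, y to its left, z up, the work surface at z = 0. Lengths are in m, angles in rad, forces in N, time in s.
With the tool pointing down it reaches from about 0.35 to 0.875 m from the base axis. Payload 4.2 kg.
Tool frame: the origin (TCP) lies where the fingers leave the gripper's body, on its centre line; the fingertips stand 70 mm ahead of it and the grasp point (between the pads) lies robot.grip_point_offset ahead of it (robot.grip_point_offset is the distance from the TCP to the grasp point, in m); z points along the fingers, y is the line along which they close (so a half turn about z gives the same grasp; the last joint's range is limited). The gripper opens to 87 mm and grips with 3 to 60 N. Pads are 19 mm wide; open, the fingers measure 117 mm over their backs; the gripper's body (75 mm by 190 mm) begins 51 mm behind the grasp point.
Start: joints at [-0.961, 0.385, 0.008, 0, -1.194, -0.259], TCP at [0.215, -0.587, 0.292] pointing down, gripper open.
Joint ranges: [-3.14, 3.14], [-1.21, 2.06], [-1.07, 1.41], [-3.16, 2.05], [-2.99, -0.16], [-3.1, 3.1]. Speed limits (rad/s): [2.79, 2.79, 3.14, 3.14, 3.14, 3.14].

## Interface

Orientations are given as a 3x3 rotation matrix whose columns are the frame's x, y, z axes.
In Python, from station import telemetry, grab_frame, workorder, robot gives the robot as it stands.
- The arm moves only by the shell command python3 -m jog 'ROWS' [OPENING] [FORCE]. ROWS is JSON, a list of rows, each an object of numbers: "dx", "dy", "dz": the shift along the world's x, y, z in mm; "twist": the turn about the world's z in rad. In form: [{"dx": .., "dy": .., "dz": .., "twist": ..}, ...]. A call has exactly 10 rows; each row is the pose to reach, as a shift and turn from the pose commanded when the call began; what a row does not reach only later rows make up. A row lasts 1/10 s, in which the tool goes at most 50 mm and 8.59 degrees, less where a joint would pass 70% of its speed; a pose out of reach is approached as far as the arm can. A call with a gripper value outside its range is refused whole. OPENING is the closure, from 0 (fully open) to 1 (shut), set as the call begins (- or left out, the last holds). The fingers move at their own pace and stop on an object; FORCE is the grip in N (left out, the last holds). Time passes only in rows, so rows that repeat a pose let the fingers close, or fill a call up. It gives the time, the measured TCP pose, the force, the opening and the grip force at its end, in the units of the state.
- telemetry.sense(): the state, without advancing time (a new reading comes with each control period).
- grab_frame(name): name is "scene" or "top" or "wrist"; returns a dict with "color" (400x640x3 uint8, red, green, blue), "depth" (400x640 float32, m along the optical axis (not along the pixel's ray), 0 where there is no reading), "mtx" (3x3 intrinsics, pixels), "rvec" (rotation vector, rad) and "tvec" (3), from world to camera coordinates, as OpenCV has them. Camera axes: x right, y down, z forward; pixel columns grow to the right and rows downward; lengths in m; the calibration is good to about 2 mm. A picture is of the moment at which its call begins.
- workorder.job_done(): hands the job in; it is judged then, once.
The state is a dict: "clock": time; "qpos": joint angles; "qvel": joint speeds; "joint_torque": joint torques, N m; "position": TCP position; "orientation": TCP orientation; "contact_force": force on the tool from outside, world axes, zero at the start; "moment": the same for the moment, N m; "opening": finger opening in m; "grip_force": force on a finger pad.
Only numpy, scipy, OpenCV 4.12 (cv2) and the standard library are available. Lean on these libraries where they do the work, as an engineer would, in place of code of your own. Each camera call takes 0.05 s, during which the arm holds its last target. There are 200 camera calls.

## Task

Open the coffee grinder's bean hopper: squeeze the lid's two orange side tabs together and, keeping them squeezed, turn the lid anticlockwise (seen from above) until you feel it come up against its stop, without forcing it; then lift it straight out and set it gently down, right way up, on the chopping board and let go. Leave everything else on the worktop where it is.

Things in the scene. Friction and masses are not known exactly. Their poses are not given: they have to be found in the camera images.
- grinder: Coffee grinder, fixed in place: dark housing with pale top, 128 x 108 x 75 mm, a dial sticking out 15 mm on its front (its -x side), amber hopper, black collar 96 mm across. Origin: underside, on the vertical axis of hopper and lid. While turning and lifting, over 35 N between lid and grinder in all (down, sideways, at the stop) damages it (0.4 N m of turning moment at the stop makes about 15 N).
- mouth (a point): Centre of the hopper's mouth, on the grinder's axis, 150 mm above its origin, level with the black flange on which the lid's disc rests. Under the lid, out of sight, the flange has two slots, each with a stop at its end. The lid's lugs run below the flange; the lid lifts out only when turned anticlockwise to the stop (or up to 4 degrees short of it), with 1.5 mm play all round.
- catch (a point): Middle of the notch on the grinder's +y side, 42 mm from the axis, on the flange; its twin is at -y. Each notch lies between two black catches 10 mm high, 37 to 47 mm from the axis, that hold a tab's foot: the lid turns only with both tabs squeezed. The stop comes after 36 to 70 degrees of turn, differently each time; until then turning meets only slight friction, below 0.1 N m.
- lid: Loose white lid, about 0.16 kg, seated in the mouth, axes parallel to the grinder's. Origin: centre of the underside of its plug (12 mm below the flange when seated), z up. Plug 43 mm across, 12 mm high, two lugs along x reaching 31 mm from the axis; disc 69 mm across at 12 to 16 mm height; white middle block 34 (x) x 35 (y) mm up to 55 mm height, between the two orange tabs.
- lid_grip (a point): Point on the lid's axis, midway between the two upright orange tabs, 48 mm above the lid's origin: a good height for the middle of the finger pads. The tabs stand on the lid's +y and -y sides, 26 mm wide along x, 17 to 60 mm above the lid's origin; outer faces 62 mm apart along y when free, 48 mm when fully squeezed.
- tab_left (a joint): How far the lid's +y tab is pressed in, m: 0 free, 0.007 fully in. Spring: about 3 N at the start, 8 N fully in. From about 0.005 on its foot is clear of the catches. The foot, 17 to 23 mm above the lid's origin, sticks out 10 mm past the tab: keep fingertips above 26 mm.
- tab_right (a joint): The same for the lid's -y tab.
- board: Loose pale chopping board, 210 (x) x 300 (y) x 10 mm, lying flat on the worktop, 0.53 kg. Origin: centre of its underside, z up.
- pepper_mill: Bystander: turned wooden pepper mill, 58 x 58 x 170 mm, loose. Origin: centre of underside.
- salt_shaker: Bystander: glass salt shaker, 44 x 44 x 90 mm, loose. Origin: centre of underside.
- spice_jar: Bystander: glass spice jar with red cap, 45 x 45 x 108 mm, loose. Origin: centre of underside.
- honey_jar: Bystander: jar with ochre cap, 64 x 64 x 87 mm, loose. Origin: centre of underside.
- striped_mug: Bystander: white mug with dark stripes, 86 x 120 x 90 mm, loose. Origin: centre of underside.
- teaspoon: Bystander: steel teaspoon, 130 x 26 x 11 mm, lying loose. Origin: centre of underside.
Mind the look-alikes: they are no part of the job. Leave any pink look-alike of the lid alone.

How it is judged:
On the way, in this order (a step that is already met when the one before it is completed fails the run):
1. both tabs squeezed in and the lid turned at least 30 degrees while still seated in the hopper's mouth (value of joint each of tab_left, tab_right above 0.004 m and angle between the x axis of lid and the x axis of grinder, either way round above 0.52 rad and z of lid in the frame of grinder below 0.142 m and horizontal distance between lid and grinder below 0.005 m), for 0.1 s.
2. the lid lifted clear of the hopper (z of lid in the frame of grinder above 0.156 m), for 0.1 s.
At the end, for the whole second after the job is handed in: The lid stands still and upright (within 6 degrees) on the chopping board, its middle at least 20 mm inside the board's edges (x of lid in the frame of board between -0.085 and 0.085 m and y of lid in the frame of board between -0.13 and 0.13 m and z of lid in the frame of board between 0.006 and 0.014 m and angle between lid's own z axis and vertical below 0.1 rad and contact force between lid and board above 0.3 N and linear speed of lid below 0.02 m/s); the robot touches nothing.
It fails at once if the lid, once turned out of its locked place (by 15 degrees or more), is forced against the grinder (stop, flange or slots) with more than 35 N (angle between the x axis of lid and the x axis of grinder, either way round above 0.26 rad and contact force between lid and grinder above 35 N).
It fails at once if the lid is dropped or slammed down (faster than 0.6 m/s near the worktop) (height (world z) of lid below 0.05 m and linear speed of lid above 0.6 m/s).
It fails at once if the chopping board is pushed more than 50 mm (distance of board from where it was at the start of the episode above 0.05 m).
It fails at once if a bystander is moved more than 30 mm (distance of any of pepper_mill, salt_shaker, spice_jar, honey_jar, striped_mug, teaspoon from where it was at the start of the episode above 0.03 m).
It also fails if it takes over 72 s, if anything falls off the work surface, if the arm or the gripper's body presses on something with over 40 N, if the wrist force passes 120 N, or if a joint passes its speed limit or range.

## Working session

There is one attempt and no reset: what is moved stays moved. The work goes in short steps, Python scripts to look and compute and a shell command to move; the robot and the scene stay as the last step left them, time stands still between calls to the robot, and variables do not carry over. Pictures are saved under pics/ and viewed, at most 10 in all, crops included, and the job is handed in when it is done.

```bash
mkdir -p pics; cat > h.py <<'E'
import numpy as np, cv2
from station import telemetry, grab_frame, workorder, robot
def grab(n):
    f=grab_frame(n); np.savez('/tmp/%s.npz'%n,**f); return f
def pts(f):
    d=f['depth']; K=np.array(f['mtx']); R,_=cv2.Rodrigues(np.array(f['rvec'],float)); t=np.array(f['tvec'],float).ravel()
    v,u=np.mgrid[:d.shape[0],:d.shape[1]]
    c=np.stack([(u-K[0,2])/K[0,0]*d,(v-K[1,2])/K[1,1]*d,d],-1)
    return (c-t)@R
def save(n,im): cv2.imwrite('pics/'+n,cv2.cvtColor(im,cv2.COLOR_RGB2BGR))
E
python3 - <<'E'
from h import *
a=grab('scene');b=grab('top')
save('s.png',a['color']);save('t.png',b['color'])
print(robot.grip_point_offset,telemetry.sense())
for f in(a,b): print(cv2.Rodrigues(np.array(f['rvec'],float))[0].round(2).tolist(),np.array(f['tvec']).ravel(),f['mtx'][0])
E
```

```text
0.051 {'clock': 0.1, 'qpos': array([-9.61390069e-01,  3.85487727e-01,  6.72655279e-03, -4.56533508e-04,
       -1.19402223e+00, -2.58580705e-01]), 'qvel': array([ 2.77271777e-04, -5.42252120e-05,  1.32939408e-03,  2.33392227e-03,
       -2.31097022e-04,  2.72846383e-04]), 'joint_torque': array([-5.68721680e-04, -3.91688991e+01,  1.87936592e+01,  4.23182264e+00,
        1.34971726e-02, -7.53860036e-05]), 'position': array([ 0.21466069, -0.58653038,  0.29124673]), 'orientation': array([[-9.39147132e-01, -3.43514252e-01, -7.89248176e-04],
       [-3.43515144e-01,  9.39145271e-01,  1.87232835e-03],
       [ 9.80472207e-05,  2.02951050e-03, -9.99997936e-01]]), 'contact_force': array([-0.15116075, -0.29085559,  0.42703976]), 'moment': array([-0.01620338,  0.02750244,  0.00588224]), 'grip_force': 0.0, 'opening': 0.08733128664897494}
[[-0.76, -0.65, -0.02], [-0.48, 0.57, -0.66], [0.44, -0.5, -0.75]] [0.43218446 0.38716378 0.71830897] [373.72128609   0.         320.79492085]
[[-0.0, -1.0, 0.02], [-0.98, -0.0, -0.18], [0.18, -0.02, -0.98]] [-0.04226095  0.62224076  0.98286358] [366.69870161   0.         327.05896191]
```

View pics/s.png

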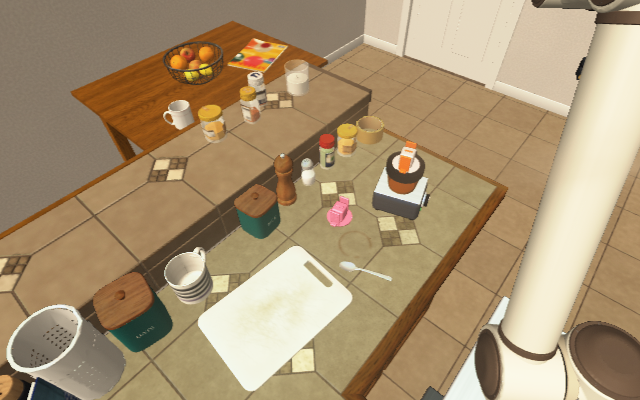

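View pics/t.png

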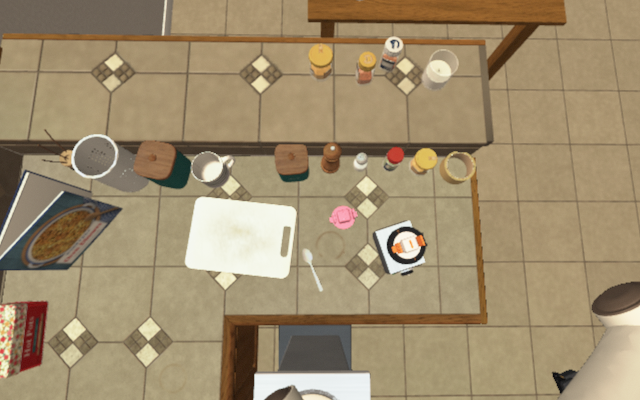

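The top view shows the grinder with the white and orange lid at (406,245), the board at (242,237), and the teaspoon at (312,270). There are two lid candidates. The white lid with orange tabs sits in the black collar at top (406,245) / scene (406,158) and fits the description. The pink one lying on the worktop at top (343,216) / scene (340,210) is the look-alike, so I'll leave it. Next I'll measure and check in one crop.

```bash
python3 - <<'E'
from h import *
crops=[]
for n,(u,v) in (('scene',(405,170)),('top',(405,245))):
    f=dict(np.load('/tmp/%s.npz'%n)); P=pts(f); c=f['color'].astype(int); h=cv2.cvtColor(f['color'],cv2.COLOR_RGB2HSV)
    box=np.zeros(c.shape[:2],bool); box[v-45:v+50,u-40:u+40]=1
    org=box&(h[...,0]<14)&(h[...,1]>170)&(h[...,2]>180)
    for nm,m in(('orange',org),):
        k,l,s,_=cv2.connectedComponentsWithStats(m.astype(np.uint8))
        for i in range(1,k):
            if s[i,4]>8:
                q=P[l==i]; print(n,nm,s[i].tolist(),np.median(q,0).round(4),q.min(0).round(3),q.max(0).round(3))
        q=P[m]; q=q[q[:,2]>.19]
        if len(q)>5:
            r=cv2.minAreaRect((q[:,:2]*1000).astype(np.float32)); print('top of tabs rect mm',r, q[:,2].max())
    for nm,lo,hi in(('toplid',.188,.2),('collar',.15,.16),('pale',.07,.08)):
        q=P[box&(P[...,2]>lo)&(P[...,2]<hi)]
        if len(q)>5: print(n,nm,len(q),cv2.minAreaRect((q[:,:2]*1000).astype(np.float32)))
    w=np.zeros(c.shape[:2],bool); 
    if n=='top':
        w[180:300,170:310]=(c.min(-1)>190)[180:300,170:310]
        q=P[w]; print('board',cv2.minAreaRect((q[:,:2]*1000).astype(np.float32)),np.median(q[:,2]))
        for nm,p in dict(spoon=(308,255),pink=(343,216),red=(396,155),mill=(331,150)).items(): print(nm,P[p[1],p[0]].round(3))
    crops.append(cv2.resize(f['color'][v-45:v+50,u-40:u+40],None,fx=4.5,fy=4.5,interpolation=cv2.INTER_CUBIC))
save('c.png',np.hstack(crops))
E
```

```text
scene orange [406, 142, 11, 7, 49] [ 0.5008 -0.2649  0.1905] [ 0.488 -0.492 -0.004] [ 0.584 -0.259  0.198]
scene orange [399, 157, 12, 17, 127] [ 0.481 -0.21   0.177] [ 0.47  -0.217  0.154] [ 0.493 -0.202  0.198]
top of tabs rect mm ((490.7911682128906, -238.36343383789062), (23.637983322143555, 63.734886169433594), 20.641441345214844) 0.198251792388585
scene toplid 221 ((491.7822570800781, -237.52166748046875), (32.17655944824219, 65.2553939819336), 16.82391929626465)
scene collar 381 ((490.5610656738281, -236.75723266601562), (92.22770690917969, 93.6324234008789), 32.09999465942383)
scene pale 686 ((492.1596984863281, -237.9972686767578), (121.83222198486328, 103.486083984375), 18.414554595947266)
top orange [417, 235, 8, 11, 57] [ 0.5021 -0.2663  0.1844] [ 0.438 -0.282  0.157] [ 0.514 -0.016  1.079]
top orange [392, 244, 9, 9, 48] [ 0.4833 -0.2107  0.1704] [ 0.474 -0.215  0.149] [ 0.494 -0.201  0.201]
top of tabs rect mm ((472.5196533203125, -142.4812774658203), (23.043386459350586, 261.6365051269531), 13.812406539916992) 1.078514702732436
top toplid 251 ((494.008544921875, -240.60777282714844), (33.23577117919922, 62.40171432495117), 18.130138397216797)
top collar 609 ((494.2656555175781, -240.53451538085938), (94.54283142089844, 93.87027740478516), 68.07846069335938)
top pale 620 ((494.2380676269531, -241.17320251464844), (121.4576187133789, 101.89989471435547), 18.155424118041992)
board ((545.0029296875, 191.13687133789062), (303.7148742675781, 375.0794982910156), 9.243435859680176) 0.009914001927070485
spoon [0.473 0.013 0.   ]
pink [ 0.58  -0.087  0.054]
red [ 0.742 -0.231  0.109]
mill [ 0.739 -0.049  0.158]
```

View pics/c.png

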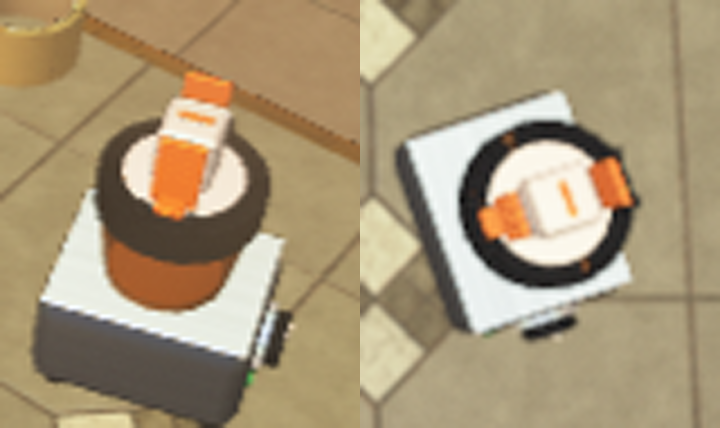

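The crop confirms the white lid with orange tabs seated in the grinder: centre about (0.493, -0.239), tab tops at 0.198, yaw about 18–19°. The tool is already within about 2° of that. Moving above it for a closer look.

```bash
python3 -m jog '[{"dx":20,"dy":25,"dz":20,"twist":0},{"dx":50,"dy":62,"dz":40,"twist":0},{"dx":80,"dy":100,"dz":40,"twist":0},{"dx":111,"dy":139,"dz":40,"twist":0},{"dx":142,"dy":177,"dz":40,"twist":0},{"dx":173,"dy":216,"dz":40,"twist":0},{"dx":204,"dy":255,"dz":40,"twist":0},{"dx":235,"dy":293,"dz":40,"twist":-0.01},{"dx":260,"dy":325,"dz":40,"twist":-0.02},{"dx":278,"dy":347,"dz":40,"twist":-0.02}]' 0 10
python3 - <<'E'
from h import *
f=grab('wrist'); P=pts(f); save('w.png',f['color']); s=telemetry.sense()
print(s['position'],s['orientation'][:,1])
for nm,lo,hi in(('toplid',.189,.203),('collar',.151,.162),('pale',.07,.08)):
    m=(P[...,2]>lo)&(P[...,2]<hi)&(np.hypot(P[...,0]-.493,P[...,1]+.239)<.09)
    q=P[m]; print(nm,len(q),cv2.minAreaRect((q[:,:2]*1000).astype(np.float32)) if len(q)>5 else '')
h=cv2.cvtColor(f['color'],cv2.COLOR_RGB2HSV)
m=(h[...,0]<14)&(h[...,1]>150)&(h[...,2]>150)&(P[...,2]>.15)&(np.hypot(P[...,0]-.493,P[...,1]+.239)<.05)
k,l,st,_=cv2.connectedComponentsWithStats(m.astype(np.uint8))
for i in range(1,k):
    if st[i,4]>40:
        q=P[l==i]; t=q[q[:,2]>q[:,2].max()-.004]; print(st[i].tolist(),t.mean(0).round(4),t.min(0).round(4),t.max(0).round(4))
f=dict(np.load('/tmp/top.npz')); P=pts(f)
m=(P[...,2]>.006)&(P[...,2]<.014)&(P[...,0]<.66)&(P[...,0]>.3)&(P[...,1]>.0)&(P[...,1]<.5)&(f['color'].min(-1)>150)
m=cv2.morphologyEx(m.astype(np.uint8),cv2.MORPH_OPEN,np.ones((5,5)))
print('board',cv2.minAreaRect((P[m>0][:,:2]*1000).astype(np.float32)))
E
```

```text
clock: 1.1
position: [0.494, -0.2375, 0.3318]
orientation: [[-0.945, -0.327, -0.0], [-0.327, 0.945, 0.001], [0.0, 0.001, -1.0]]
contact_force: [0.0, -0.3, -0.8]
opening: 0.0871
grip_force: 0.0
[ 0.49593613 -0.23589719  0.33156238] [-3.28809264e-01  9.44396153e-01  6.11322226e-04]
toplid 2533 ((491.92205810546875, -239.07937622070312), (32.69071960449219, 62.63349151611328), 20.454376220703125)
collar 3516 ((491.9660339355469, -238.70811462402344), (93.28424835205078, 94.44113159179688), 67.81645202636719)
pale 2591 ((491.4004821777344, -239.04684448242188), (120.8649673461914, 102.05199432373047), 18.324905395507812)
[261, 185, 19, 46, 462] [ 0.5004 -0.2664  0.197 ] [ 0.4889 -0.2718  0.195 ] [ 0.5132 -0.2605  0.1989]
[349, 191, 15, 41, 216] [ 0.4827 -0.213   0.197 ] [ 0.4706 -0.2174  0.1952] [ 0.4952 -0.2063  0.1987]
[309, 198, 6, 27, 155] [ 0.4921 -0.2393  0.1926] [ 0.4828 -0.244   0.1913] [ 0.5019 -0.2344  0.1945]
board ((526.2783203125, 205.7115478515625), (299.0798034667969, 208.3795623779297), 83.72577667236328)
```

View pics/w.png

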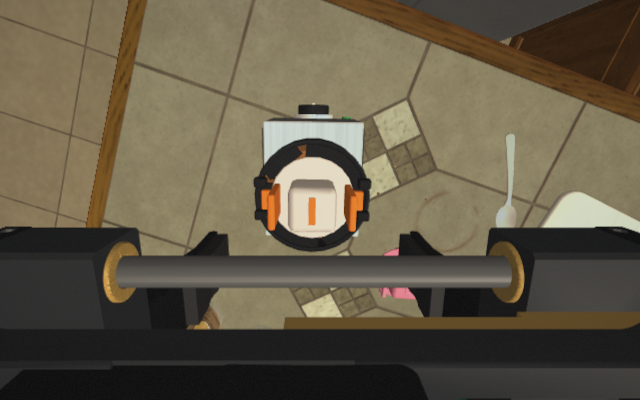

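The wrist view shows the lid block at (312,205) with its tabs at (271,208) and (356,210), lined up with the fingers. The two views agree: centre (0.492, -0.239), tab tops 0.198, yaw 18.3°. Descending until the fingertips are about 31 mm above the lid's origin.

```bash
python3 -m jog '[{"dx":-1,"dy":0,"dz":0,"twist":-0.01},{"dx":-1,"dy":0,"dz":-10,"twist":-0.01},{"dx":-1,"dy":0,"dz":-25,"twist":-0.01},{"dx":-1,"dy":0,"dz":-40,"twist":-0.01},{"dx":-1,"dy":0,"dz":-55,"twist":-0.01},{"dx":-1,"dy":0,"dz":-70,"twist":-0.01},{"dx":-1,"dy":0,"dz":-83,"twist":-0.01},{"dx":-1,"dy":0,"dz":-92,"twist":-0.01},{"dx":-1,"dy":0,"dz":-92,"twist":-0.01},{"dx":-1,"dy":0,"dz":-92,"twist":-0.01}]'
```

```text
clock: 2.15
position: [0.4916, -0.2405, 0.2404]
orientation: [[-0.949, -0.315, 0.0], [-0.315, 0.949, -0.0], [0.0, -0.0, -1.0]]
contact_force: [0.2, -0.1, 0.2]
opening: 0.0868
grip_force: 0.0
```

```bash
python3 -m jog '[{"dx":0,"dy":1,"dz":-1,"twist":0},{"dx":0,"dy":1,"dz":-1,"twist":0},{"dx":0,"dy":1,"dz":-1,"twist":0},{"dx":0,"dy":1,"dz":-1,"twist":0},{"dx":0,"dy":1,"dz":-1,"twist":0},{"dx":0,"dy":1,"dz":-1,"twist":0},{"dx":0,"dy":1,"dz":-1,"twist":0},{"dx":0,"dy":1,"dz":-1,"twist":0},{"dx":0,"dy":1,"dz":-1,"twist":0},{"dx":0,"dy":1,"dz":-1,"twist":0}]' 1 25; python3 -c "
from h import *
s=telemetry.sense();print(s['position'],s['moment'],s['contact_force'],s['opening'],s['grip_force'])"
```

```text
clock: 3.15
position: [0.492, -0.2389, 0.24]
orientation: [[-0.949, -0.316, 0.001], [-0.316, 0.949, -0.0], [-0.001, -0.001, -1.0]]
contact_force: [-1.0, 1.1, 5.6]
opening: 0.0461
grip_force: 25.0
[ 0.49198789 -0.23890113  0.2400262 ] [ 0.47641456  0.39462838 -0.00972965] [-1.04835958  1.10739885  5.59175493] 0.04613178562113292 25.000862181186676
```

Both tabs are fully in (opening 46 mm). Turning about 29°, which is still short of the earliest stop.

```bash
python3 -m jog '[{"dx":0,"dy":0,"dz":0.5,"twist":0.03},{"dx":0,"dy":0,"dz":0.5,"twist":0.09},{"dx":0,"dy":0,"dz":0.5,"twist":0.15},{"dx":0,"dy":0,"dz":0.5,"twist":0.21},{"dx":0,"dy":0,"dz":0.5,"twist":0.27},{"dx":0,"dy":0,"dz":0.5,"twist":0.33},{"dx":0,"dy":0,"dz":0.5,"twist":0.39},{"dx":0,"dy":0,"dz":0.5,"twist":0.45},{"dx":0,"dy":0,"dz":0.5,"twist":0.5},{"dx":0,"dy":0,"dz":0.5,"twist":0.5}]'; python3 -c "
from h import *
s=telemetry.sense();print(s['position'],s['moment'],s['contact_force'],s['opening'],s['grip_force'],s['qpos'])"
```

```text
clock: 4.15
position: [0.4922, -0.2391, 0.24]
orientation: [[-0.681, -0.732, 0.001], [-0.732, 0.681, -0.001], [-0.0, -0.001, -1.0]]
contact_force: [-0.5, -0.1, 3.7]
opening: 0.0463
grip_force: 25.0
[ 0.49220046 -0.23911881  0.24004662] [ 0.01392562 -0.00388611  0.08289541] [-0.50105498 -0.14299451  3.71276855] 0.046291343705872866 25.000065565109253 [-1.55711443e-01  2.97452584e-01 -2.62250189e-01  4.68500521e-04
 -1.00988474e+00 -5.93780856e-01]
```

```bash
cat > m.py <<'E'
from h import *
s=telemetry.sense();o=s['orientation'];print('turn deg',np.degrees(np.arctan2(o[1,1],o[0,1]))-108.4,'moment',s['moment'].round(3))
E
python3 -m jog '[{"dx":0,"dy":0,"dz":0,"twist":0.01},{"dx":0,"dy":0,"dz":0,"twist":0.02},{"dx":0,"dy":0,"dz":0,"twist":0.03},{"dx":0,"dy":0,"dz":0,"twist":0.04},{"dx":0,"dy":0,"dz":0,"twist":0.05},{"dx":0,"dy":0,"dz":0,"twist":0.06},{"dx":0,"dy":0,"dz":0,"twist":0.07},{"dx":0,"dy":0,"dz":0,"twist":0.08},{"dx":0,"dy":0,"dz":0,"twist":0.08},{"dx":0,"dy":0,"dz":0,"twist":0.08}]' - 18|egrep 'force|open'; python3 m.py
```

```text
contact_force: [1.3, 0.1, 4.8]
opening: 0.047
grip_force: 18.0
turn deg 33.21916173958883 moment [-0.041 -0.206 -0.055]
```

```bash
python3 -m jog '[{"dx":0,"dy":0,"dz":0,"twist":0.01},{"dx":0,"dy":0,"dz":0,"twist":0.02},{"dx":0,"dy":0,"dz":0,"twist":0.03},{"dx":0,"dy":0,"dz":0,"twist":0.04},{"dx":0,"dy":0,"dz":0,"twist":0.05},{"dx":0,"dy":0,"dz":0,"twist":0.05},{"dx":0,"dy":0,"dz":0,"twist":0.05},{"dx":0,"dy":0,"dz":0,"twist":0.05},{"dx":0,"dy":0,"dz":0,"twist":0.05},{"dx":0,"dy":0,"dz":0,"twist":0.05}]' |egrep 'force|open'; python3 m.py
```

```text
contact_force: [0.2, 0.4, 5.9]
opening: 0.0469
grip_force: 18.0
turn deg 36.106498314412846 moment [-0.002 -0.086 -0.14 ]
```

```bash
python3 -m jog '[{"dx":0,"dy":0,"dz":0,"twist":0.01},{"dx":0,"dy":0,"dz":0,"twist":0.02},{"dx":0,"dy":0,"dz":0,"twist":0.03},{"dx":0,"dy":0,"dz":0,"twist":0.03},{"dx":0,"dy":0,"dz":0,"twist":0.03},{"dx":0,"dy":0,"dz":0,"twist":0.03},{"dx":0,"dy":0,"dz":0,"twist":0.03},{"dx":0,"dy":0,"dz":0,"twist":0.03},{"dx":0,"dy":0,"dz":0,"twist":0.03},{"dx":0,"dy":0,"dz":0,"twist":0.03}]' |egrep 'force|open'; python3 m.py
```

```text
contact_force: [0.3, 0.5, 5.0]
opening: 0.0467
grip_force: 18.0
turn deg 37.825040685644126 moment [ 0.074 -0.085 -0.116]
```

```bash
python3 -m jog '[{"dx":0,"dy":0,"dz":0.3,"twist":0.01},{"dx":0,"dy":0,"dz":0.3,"twist":0.02},{"dx":0,"dy":0,"dz":0.3,"twist":0.03},{"dx":0,"dy":0,"dz":0.3,"twist":0.04},{"dx":0,"dy":0,"dz":0.3,"twist":0.05},{"dx":0,"dy":0,"dz":0.3,"twist":0.06},{"dx":0,"dy":0,"dz":0.3,"twist":0.06},{"dx":0,"dy":0,"dz":0.3,"twist":0.06},{"dx":0,"dy":0,"dz":0.3,"twist":0.06},{"dx":0,"dy":0,"dz":0.3,"twist":0.06}]' |egrep 'force|open'; python3 m.py
```

```text
contact_force: [0.9, 0.1, 3.1]
opening: 0.0468
grip_force: 18.0
turn deg 41.23180795534097 moment [ 0.096  0.077 -0.051]
```

```bash
python3 -m jog '[{"dx":0,"dy":0,"dz":0,"twist":0.01},{"dx":0,"dy":0,"dz":0,"twist":0.02},{"dx":0,"dy":0,"dz":0,"twist":0.03},{"dx":0,"dy":0,"dz":0,"twist":0.04},{"dx":0,"dy":0,"dz":0,"twist":0.05},{"dx":0,"dy":0,"dz":0,"twist":0.06},{"dx":0,"dy":0,"dz":0,"twist":0.06},{"dx":0,"dy":0,"dz":0,"twist":0.06},{"dx":0,"dy":0,"dz":0,"twist":0.06},{"dx":0,"dy":0,"dz":0,"twist":0.06}]' |egrep 'force|open'; python3 m.py
```

```text
contact_force: [4.4, -2.3, -0.5]
opening: 0.0464
grip_force: 18.0
turn deg 44.66023958904546 moment [-0.604 -1.384 -0.429]
```

The moment has jumped to 0.43 N·m, against about 0.1 of friction, so the lid is at its stop at about 44.5°. Easing off slightly and trying a small lift.

```bash
python3 -m jog '[{"dx":0,"dy":0,"dz":0,"twist":-0.01},{"dx":0,"dy":0,"dz":0,"twist":-0.015},{"dx":0,"dy":0,"dz":0,"twist":-0.015},{"dx":0,"dy":0,"dz":0.5,"twist":-0.015},{"dx":0,"dy":0,"dz":1,"twist":-0.015},{"dx":0,"dy":0,"dz":1.5,"twist":-0.015},{"dx":0,"dy":0,"dz":2,"twist":-0.015},{"dx":0,"dy":0,"dz":2.5,"twist":-0.015},{"dx":0,"dy":0,"dz":2.5,"twist":-0.015},{"dx":0,"dy":0,"dz":2.5,"twist":-0.015}]' |egrep 'pos|force|open'; python3 m.py
```

```text
position: [0.4922, -0.2388, 0.2418]
contact_force: [4.7, -2.6, -4.3]
opening: 0.0464
grip_force: 18.0
turn deg 43.83755637553378 moment [-0.821 -1.817 -0.123]
```

```bash
python3 -m jog '[{"dx":0.3,"dy":-0.2,"dz":0,"twist":0},{"dx":0.6,"dy":-0.3,"dz":0,"twist":0},{"dx":0.6,"dy":-0.3,"dz":0,"twist":0},{"dx":0.6,"dy":-0.3,"dz":0.5,"twist":0},{"dx":0.6,"dy":-0.3,"dz":1,"twist":0},{"dx":0.6,"dy":-0.3,"dz":1.5,"twist":0},{"dx":0.6,"dy":-0.3,"dz":2,"twist":0},{"dx":0.6,"dy":-0.3,"dz":2,"twist":0},{"dx":0.6,"dy":-0.3,"dz":2,"twist":0},{"dx":0.6,"dy":-0.3,"dz":2,"twist":0}]' |egrep 'pos|force|open'; python3 m.py
```

```text
position: [0.4923, -0.2391, 0.2442]
contact_force: [4.5, -1.7, -3.2]
opening: 0.0461
grip_force: 18.0
turn deg 43.8150564634326 moment [-0.544 -1.47  -0.209]
```

It is coming up freely. Continuing straight up.

```bash
python3 -m jog '[{"dx":0.5,"dy":0,"dz":1,"twist":0},{"dx":0.5,"dy":0,"dz":2,"twist":0},{"dx":0.5,"dy":0,"dz":3,"twist":0},{"dx":0.5,"dy":0,"dz":4,"twist":0},{"dx":0.5,"dy":0,"dz":5,"twist":0},{"dx":0.5,"dy":0,"dz":6,"twist":0},{"dx":0.5,"dy":0,"dz":7,"twist":0},{"dx":0.5,"dy":0,"dz":8,"twist":0},{"dx":0.5,"dy":0,"dz":8,"twist":0},{"dx":0.5,"dy":0,"dz":8,"twist":0}]' |egrep 'pos|force|open'; python3 m.py
```

```text
position: [0.4928, -0.2392, 0.2525]
contact_force: [-0.4, 0.2, -0.7]
opening: 0.0465
grip_force: 18.0
turn deg 43.81149439181999 moment [0.059 0.045 0.023]
```

```bash
python3 - <<'E'
from h import *
f=grab('wrist'); g=grab('scene')
save('l.png',np.hstack([f['color'][130:330,160:460],cv2.resize(g['color'][110:230,350:470],(200,200))]))
E
```

```text
(no output)
```

View pics/l.png

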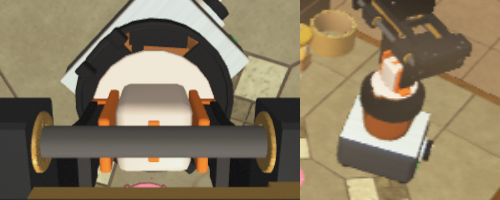

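The lid is held square in the gripper, lifted about 12 mm and touching nothing (the force is only its weight). Raising it and carrying it to the board centre at about (0.526, 0.206).

```bash
python3 -m jog '[{"dx":0,"dy":0,"dz":5,"twist":0},{"dx":0,"dy":0,"dz":15,"twist":0},{"dx":0,"dy":0,"dz":30,"twist":0},{"dx":0,"dy":10,"dz":45,"twist":0},{"dx":2,"dy":30,"dz":50,"twist":0},{"dx":5,"dy":60,"dz":50,"twist":0},{"dx":8,"dy":95,"dz":50,"twist":0},{"dx":11,"dy":130,"dz":50,"twist":0},{"dx":13,"dy":165,"dz":50,"twist":0},{"dx":16,"dy":200,"dz":50,"twist":0}]' |egrep 'pos|force|open'
python3 -m jog '[{"dx":2,"dy":35,"dz":0,"twist":0},{"dx":4,"dy":70,"dz":0,"twist":0},{"dx":6,"dy":105,"dz":0,"twist":0},{"dx":9,"dy":140,"dz":-10,"twist":0},{"dx":12,"dy":175,"dz":-25,"twist":0},{"dx":14,"dy":205,"dz":-45,"twist":0},{"dx":15,"dy":228,"dz":-65,"twist":0},{"dx":16,"dy":240,"dz":-85,"twist":0},{"dx":16,"dy":245,"dz":-105,"twist":0},{"dx":16,"dy":245,"dz":-120,"twist":0}]' |egrep 'pos|force|open|clock'
python3 -m jog '[{"dx":0,"dy":0,"dz":-10,"twist":0},{"dx":0,"dy":0,"dz":-20,"twist":0},{"dx":0,"dy":0,"dz":-30,"twist":0},{"dx":0,"dy":0,"dz":-40,"twist":0},{"dx":0,"dy":0,"dz":-48,"twist":0},{"dx":0,"dy":0,"dz":-54,"twist":0},{"dx":0,"dy":0,"dz":-58,"twist":0},{"dx":0,"dy":0,"dz":-60,"twist":0},{"dx":0,"dy":0,"dz":-60,"twist":0},{"dx":0,"dy":0,"dz":-60,"twist":0}]' |egrep 'pos|force|open|clock'
```

```text
position: [0.5089, -0.0379, 0.3038]
contact_force: [0.2, -0.4, -2.1]
opening: 0.0469
grip_force: 18.0
clock: 14.25
position: [0.525, 0.2069, 0.1821]
contact_force: [-0.6, -0.5, -1.3]
opening: 0.0465
grip_force: 18.0
clock: 15.25
position: [0.5251, 0.2059, 0.1228]
contact_force: [-0.8, -0.2, -0.4]
opening: 0.0464
grip_force: 18.0
```

```bash
python3 - <<'E'
from h import *
g=grab('scene');save('p.png',cv2.resize(g['color'][180:400,180:420],(480,440)))
E
```

```text
(no output)
```

View pics/p.png

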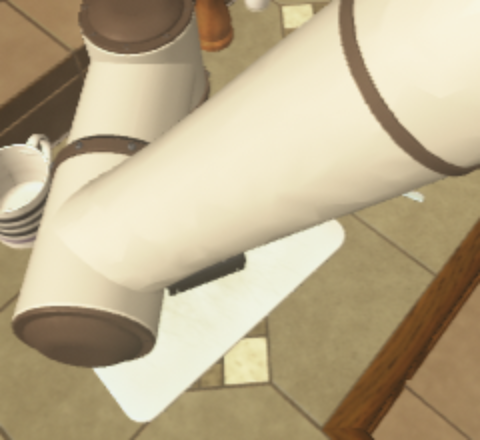

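The arm hides the lid in this view. The board edges are visible and its placement is clear. Lowering by feel.

```bash
python3 -m jog '[{"dx":0,"dy":0,"dz":-2,"twist":0},{"dx":0,"dy":0,"dz":-4,"twist":0},{"dx":0,"dy":0,"dz":-6,"twist":0},{"dx":0,"dy":0,"dz":-7,"twist":0},{"dx":0,"dy":0,"dz":-8,"twist":0},{"dx":0,"dy":0,"dz":-9,"twist":0},{"dx":0,"dy":0,"dz":-9.5,"twist":0},{"dx":0,"dy":0,"dz":-10,"twist":0},{"dx":0,"dy":0,"dz":-10,"twist":0},{"dx":0,"dy":0,"dz":-10,"twist":0}]' |egrep 'pos|force|open|clock'
```

```text
clock: 16.3
position: [0.5249, 0.2058, 0.1126]
contact_force: [-0.2, 0.1, -1.1]
opening: 0.0466
grip_force: 18.0
```

```bash
python3 -m jog '[{"dx":0,"dy":0,"dz":-0.3,"twist":0},{"dx":0,"dy":0,"dz":-0.6,"twist":0},{"dx":0,"dy":0,"dz":-0.9,"twist":0},{"dx":0,"dy":0,"dz":-1.2,"twist":0},{"dx":0,"dy":0,"dz":-1.5,"twist":0},{"dx":0,"dy":0,"dz":-1.5,"twist":0},{"dx":0,"dy":0,"dz":-1.5,"twist":0},{"dx":0,"dy":0,"dz":-1.5,"twist":0},{"dx":0,"dy":0,"dz":-1.5,"twist":0},{"dx":0,"dy":0,"dz":-1.5,"twist":0}]' |egrep 'pos|force|open|clock'
```

```text
clock: 17.3
position: [0.5249, 0.2058, 0.1123]
contact_force: [-3.3, -0.5, 8.1]
opening: 0.0473
grip_force: 18.0
```

Contact: 8 N upward, so the lid is on the board. Opening, then retreating straight up.

```bash
python3 -m jog '[{"dx":0,"dy":0,"dz":0.8,"twist":0},{"dx":0,"dy":0,"dz":0.8,"twist":0},{"dx":0,"dy":0,"dz":0.8,"twist":0},{"dx":0,"dy":0,"dz":0.8,"twist":0},{"dx":0,"dy":0,"dz":0.8,"twist":0},{"dx":0,"dy":0,"dz":0.8,"twist":0},{"dx":0,"dy":0,"dz":0.8,"twist":0},{"dx":0,"dy":0,"dz":0.8,"twist":0},{"dx":0,"dy":0,"dz":0.8,"twist":0},{"dx":0,"dy":0,"dz":0.8,"twist":0}]' 0 |egrep 'pos|force|open|clock'
python3 -m jog '[{"dx":0,"dy":0,"dz":3,"twist":0},{"dx":0,"dy":0,"dz":8,"twist":0},{"dx":0,"dy":0,"dz":16,"twist":0},{"dx":0,"dy":0,"dz":28,"twist":0},{"dx":0,"dy":0,"dz":45,"twist":0},{"dx":0,"dy":0,"dz":65,"twist":0},{"dx":0,"dy":0,"dz":85,"twist":0},{"dx":0,"dy":0,"dz":100,"twist":0},{"dx":0,"dy":0,"dz":110,"twist":0},{"dx":0,"dy":0,"dz":110,"twist":0}]' |egrep 'pos|force|open|clock'
python3 - <<'E'
from h import *
f=grab('wrist');P=pts(f);save('e.png',f['color'])
m=(P[...,2]>.058)&(P[...,2]<.074)&(np.hypot(P[...,0]-.525,P[...,1]-.206)<.06)
q=P[m];print(len(q),q.mean(0),q.max(0),cv2.minAreaRect((q[:,:2]*1000).astype(np.float32)))
E
```

```text
clock: 18.3
position: [0.5249, 0.2058, 0.1118]
contact_force: [0.1, -1.0, 0.7]
opening: 0.0866
grip_force: 0.0
clock: 19.3
position: [0.5255, 0.2062, 0.2241]
contact_force: [0.8, 0.5, -0.5]
opening: 0.0875
grip_force: 0.0
2400 [0.52438247 0.2047196  0.06463852] [0.55706084 0.23136735 0.07137435] ((524.8229370117188, 205.5425567626953), (33.57292175292969, 63.06595230102539), 63.1004524230957)
```

View pics/e.png

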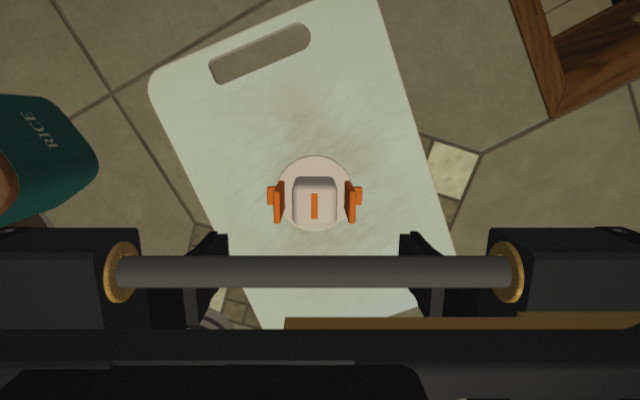

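The lid stands upright and free in the middle of the board at pixel (315,195), with its tab tops at about 0.070 m, and the gripper is clear of it. Handing in.

```bash
python3 -c "
from h import *
print(workorder.job_done())"
```

```text
the job is handed in; nothing more can be done
None
```

I turned the lid about 44° to its stop, lifted it out and set it upright near the middle of the chopping board, then let go and handed the job in; no verdict came back.

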